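# Close up the instrument's access panel

### The arm

A 7-joint arm with a two-finger parallel gripper is mounted at the origin on the work surface. World frame = base frame: x ahead of the robot, y to its left, z up, the work surface at z = 0. Lengths are in m, angles in rad, forces in N, time in s.
With the tool pointing down it reaches from about 0.4 to 0.875 m from the base axis. Payload 4.4 kg.
Tool frame: the origin (TCP) lies on the centre line of the jaws, within the pads' length; the fingertips stand r.finger_overhang ahead of it and the grasp point (between the pads) lies 2 mm behind it (r.finger_overhang is the distance from the TCP to the fingertips, in m); x points along the fingers, y is the direction in which the jaws open and shut, and the axes are right-handed (so a half turn about x gives the same grasp; the last joint's range is limited). The gripper opens to 85 mm and grips with 20 to 120 N. Pads are 22 mm wide; open, the fingers measure 114 mm over their backs; the gripper's body (76 mm by 85 mm) begins 54 mm behind the grasp point. The pads swing forward as they close: fully open they stand 13 mm farther back than shut.
Start: joints at [1.206, 0.628, 0.038, 1.517, -0.027, 0.996, -0.02], TCP at [0.191, -0.621, 0.248] pointing down, gripper open.
Joint ranges: [-3.06, 3.06], [-0.37, 2.12], [-1.25, 1.32], [0.18, 2.47], [-1.1, 4.24], [0.23, 1.98], [-2.94, 2.94]. Speed limits (rad/s): [2.57, 2.57, 3.14, 3.14, 3.14, 3.14, 3.14].

### API

Orientations are given as [roll, pitch, yaw] about the fixed x, y, z axes, in that order (R = Rz(yaw) Ry(pitch) Rx(roll)).
In Python, from workcell import r gives the robot as it stands.
- The arm moves only by the tool servo_tool, never from a script. Its argument "deltas" is a list of rows, each a list of 7 numbers: the closure in counts, from 0 (fully open) to 255 (shut), then the shift along the tool's x, y, z in units of 75 cm (1.0 is 75 cm), then the turn, a rotation vector about the tool's x, y, z in units of 180 degrees (1.0 is 180 degrees). A call has 1 to 5 rows; each row is the pose to reach, as a shift and turn from the pose commanded when the call began, along the tool's axes at that moment, turning the shorter way round; what a row does not reach only later rows make up. A row lasts 1/10 s, in which the tool goes at most 50 mm and 8.59 degrees, less where a joint would pass 70% of its speed; a pose out of reach is approached as far as the arm can. A call with a number of a shift or a turn outside -1 to 1 is refused whole. A call with a gripper value outside its range is refused whole. The fingers move at their own pace and stop on an object; "grip_force" is the grip in N (left out, the last holds). Time passes only in rows, so rows that repeat a pose let the fingers close. It gives the time, the measured TCP pose, the force and the opening at its end, in the units of the state.
- r.get_obs(): the state, without advancing time (a new reading comes with each control period).
- r.capture(name): name is "side" or "top" or "wrist"; returns a dict with "frame" (420x560x3 uint8, red, green, blue), "depth" (420x560 float32, m along the optical axis (not along the pixel's ray), 0 where there is no reading), "fx", "fy", "cx", "cy" (pixels), "extrinsics" (4x4, takes a point from camera to world coordinates). Camera axes: x right, y up, looking along -z (the intrinsics and any distortion apply to the point x, -y, -z); pixel columns grow to the right and rows downward; lengths in m; the calibration is good to about 2 mm. The wrist camera is an equidistant fisheye: a pixel r from the principal point sees the ray r / f radians off the axis. A picture is of the moment at which its call begins.
- r.close_job(): hands the job in, once; it reports no verdict.
The state is a dict: "time_s": time; "qpos": joint angles; "qd": joint speeds; "joint_torque": joint torques, N m; "ee_pos": TCP position; "tcp_rot": TCP orientation; "wrist_force": force on the tool from outside, world axes, zero at the start; "ft_torque": the same for the moment, N m; "finger_gap": finger opening in m.
Only numpy, scipy, OpenCV 4.12 (cv2) and the standard library are available. Lean on these libraries where they do the work, as an engineer would, in place of code of your own. Each camera call takes 0.05 s, during which the arm holds its last target. There are 200 camera calls.

### The job

Lift the loose dust lid off the instrument's access panel by its knob and set it down, not dropped, right way up in the empty black tray. Then turn the quarter-turn fastener it was covering clockwise until its slot lines up with the two black index marks on the panel, and finally press the sprung panel down with the fingertips until it is flush with its frame. Finish while still holding it pressed down flush, for the gasket glue to take, with the slot still in line; leave the bottle, the spool and the screwdriver where they are.

Things in the scene. Friction and masses are not known exactly. Their poses are not given: they have to be found in the camera images.
- unit: grey instrument housing fixed to the bench, 150 (x) x 214 (y) x 50 mm high; origin at the centre of its underside, z up. Its top is a frame 20 mm wide, top at z = 50 mm, around an opening filled by the access panel. It stands at varying places and yaw.
- panel_base (a point): aluminium access panel 106 (x) x 170 (y) x 6 mm in the housing's top, same axes; this point is its underside's centre, 49 mm above the bench at rest. Stands 5 mm proud of the frame on a springy gasket, moves only straight down. A boss, radius 30, 6 mm high, centred at panel (0, -34) mm, carries the fastener. Two black index marks lie on the line along panel x through its centre.
- panel (a joint): how far the panel is pressed down, m: 0 = at rest 5 mm proud, 0.005 = flush with the frame and against its stop. It takes about 4 N to start it and about 9 N to bring it to its stop, anywhere on the panel; it springs back when let go.
- press_pad (a point): centre of the top of a black rubber pad on the panel, 45 (x) x 35 (y) mm and 2 mm thick, its top 57 mm above the bench at rest; a good place to press. 86 mm to the +y side of the fastener.
- fastener (a joint): angle of the quarter-turn fastener, rad, growing clockwise seen from above: 0 = slot along the panel's y, 1.571 = slot along the panel's x, in line with the index marks. It starts between 0.1 and 0.6, stops at 0 and 1.95, has no detent, and stays where it is left (friction about 0.05 N m).
- fastener_grip (a point): grip point on the fastener's vertical axis, 74 mm above the bench at rest. Fastener: steel disc (radius 21, 4 mm thick, on the boss) with a wing of two parallel upright ridges, 38 mm long, 14 mm over both, 4 mm slot between them; wing from 65 to 83 mm above the bench. The point's y axis runs along wing and slot and turns with them.
- lid: loose grey plastic dust lid, a round upside-down cup 76 mm across and 42 mm high, about 0.1 kg, standing on the panel over the boss and fastener (inside radius 34 mm, 38 mm deep). Origin at the centre of its lower rim, z up. On top a knob: stem radius 8 mm, head 26 mm across from 53 to 65 mm above the origin, chamfered top at 68 mm.
- tray: empty square black tray fixed to the bench, 150 x 150 mm outside, walls 4 mm thick and 22 mm high, floor about 4 mm thick; origin at the centre of its underside. It stands on the other side of the bench from the housing.
- flux_bottle: blue flux bottle, 56 mm across, 120 mm high, standing behind the work; leave alone. Origin at the centre of its underside.
- spool: small grey spool, 54 mm across, 46 mm high, standing on end behind the work; leave alone. Origin at the centre of its underside.
- screwdriver: black-handled screwdriver, about 200 mm long, lying at the right side of the bench; leave alone.
Not all that is in view belongs to the job. What is shaped like the lid but blue or yellow is not meant.

How it is judged:
By the outcome, as a careful person would: the job done as asked, in the order asked, and still so for the second after the job is handed in, while the arm keeps its last pose, push and grip.
It also fails if it takes over 61 s, if anything falls off the work surface, if the arm or the gripper's body presses on something with over 40 N, if the wrist force passes 120 N, or if a joint passes its speed limit or range.

## Working session

There is one attempt and no reset: what is moved stays moved. The work goes in short steps, Python scripts to look and compute and a tool call to move; the robot and the scene stay as the last step left them, time stands still between calls to the robot, and variables do not carry over. Pictures are saved under pics/ and viewed, about 8 in all and at most 12, crops included, and the job is handed in when it is done.

Besides the shell and the picture viewer there is one more tool, called after ">>>" by a JSON object that holds its "op" and its "data". servo_tool: Moves the arm, as the interface text tells. Shifts and turns lie within -1 to 1; 1 stands for 75 cm of shift or 180 degrees of turn. Its arguments: {"type":"object","properties":{"deltas":{"type":"array"},"grip_force":{"type":"number"}},"required":["deltas"]}

```bash
ls; mkdir -p pics; python3 - <<'E'
from workcell import r
import cv2,numpy as np
for n in("top","side"):
    c=r.capture(n); np.savez(f"{n}0.npz",**c)
    cv2.imwrite(f"pics/{n}0.png",c["frame"][:,:,::-1])
    print(n,c["fx"],c["fy"],c["cx"],c["cy"],c["extrinsics"].round(3).tolist())
print(r.get_obs(),r.finger_overhang)
E
```

```text
pics
top 452.6550793852653 452.6550793852653 274.0601149846349 210.85158726190133 [[-0.002, 0.992, -0.123, 0.454], [-1.0, -0.002, -0.005, -0.122], [-0.005, 0.123, 0.992, 1.085], [0.0, 0.0, 0.0, 1.0]]
side 490.0063454468831 490.0063454468831 283.0303418366703 207.12826512258945 [[0.978, 0.166, -0.127, 0.433], [-0.209, 0.765, -0.61, -0.721], [-0.005, 0.623, 0.782, 0.839], [0.0, 0.0, 0.0, 1.0]]
{'time_s': 0.1, 'qpos': array([ 1.20619596,  0.62925269,  0.03843294,  1.51827371, -0.02697559,
        0.99634405, -0.0200284 ]), 'qd': array([ 0.00091637, -0.00114697, -0.00122427, -0.00044162, -0.00104487,
        0.00033109, -0.00178979]), 'joint_torque': array([ 2.25057942e-03, -5.64537299e+01,  1.22991163e+00, -1.93975639e+01,
        1.12529975e-02,  5.39485918e-03, -2.98774125e-05]), 'ee_pos': array([ 0.19121051, -0.62066508,  0.24747962]), 'tcp_rot': array([-1.55268515,  1.5690362 ,  1.88770218]), 'wrist_force': array([ 0.18983086, -0.42377389, -0.39534833]), 'ft_torque': array([-0.04147306, -0.01134272, -0.02022426]), 'finger_gap': 0.08545766290235254} 0.017
```

View pics/top0.png

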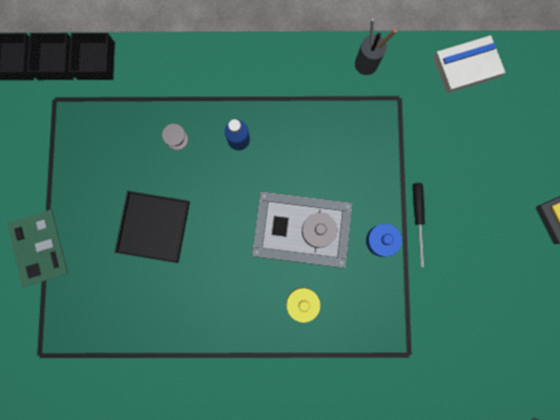

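View pics/side0.png

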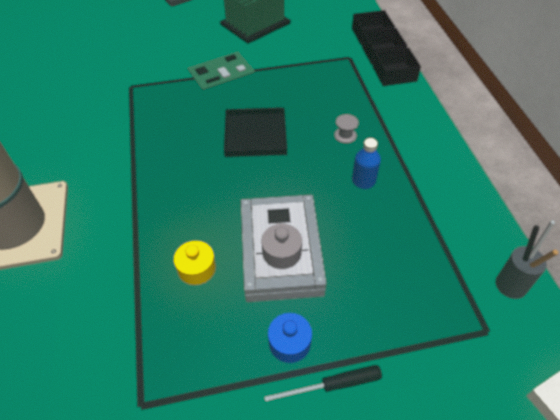

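The top view shows the grey lid at about (320,229), its knob at (321,229), the pad at (280,227), the index marks at (319,210) and (318,249), and the tray at (153,227). In the side view the lid is at (282,243), the pad at (279,215) and the tray at (256,132).

```bash
cat > h.py <<'E'
import numpy as np,cv2
def rays(c,uv):
    uv=np.atleast_2d(np.asarray(uv,float)); d=np.c_[(uv[:,0]-c["cx"])/c["fx"],-(uv[:,1]-c["cy"])/c["fy"],-np.ones(len(uv))]
    return c["extrinsics"][:3,3],d@c["extrinsics"][:3,:3].T
def onplane(c,uv,z):
    o,d=rays(c,uv); return o+d*((z-o[2])/d[:,2])[:,None]
def cloud(c):
    h,w=c["depth"].shape; u,v=np.meshgrid(np.arange(w),np.arange(h))
    o,d=rays(c,np.c_[u.ravel(),v.ravel()]); P=o+d*c["depth"].reshape(-1,1)
    P[c["depth"].ravel()==0]=np.nan; return P.reshape(h,w,3)
def blob(mask,near):
    n,l,s,ct=cv2.connectedComponentsWithStats(mask.astype(np.uint8))
    i=1+np.argmin([np.hypot(*(ct[k]-near))+1e3*(s[k,4]<8) for k in range(1,n)]); return l==i,ct[i],s[i]
E
python3 - <<'E'
from h import *
T=dict(np.load("top0.npz"));S=dict(np.load("side0.npz"))
print(T.keys())
for n,c,pad,tray,kn,hs in(("top",T,(280,227),(153,227),(320,229),(303,230)),("side",S,(279,215),(256,132),(282,235),(282,245))):
    f=c["frame"].astype(int);P=cloud(c);dark=f.max(2)<60
    m,ct,s=blob(dark,pad);print(n,"pad",s,onplane(c,ct,.057).round(4),np.nanmedian(P[m],0).round(4))
    R=cv2.minAreaRect(np.argwhere(m)[:,::-1].astype(np.float32));print(" rect",onplane(c,cv2.boxPoints(R),.057)[:,:2].round(3).tolist())
    m,ct,s=blob(dark,tray);print(" tray",s,)
    R=cv2.minAreaRect(np.argwhere(m)[:,::-1].astype(np.float32));q=onplane(c,cv2.boxPoints(R),.022);print(" rect",q[:,:2].round(3).tolist(),q.mean(0))
    Z=P[...,2]; loc=np.hypot(P[...,0]-P[kn[1],kn[0],0],P[...,1]-P[kn[1],kn[0],1])<.06
    m=loc&(Z>.109);print(" knob",m.sum(),np.nanmean(P[m],0).round(4),np.nanmax(P[m][:,2]))
    m=loc&(Z>.09)&(Z<.102);u=np.argwhere(m)[:,::-1].astype(np.float32)
    if len(u):
        print(" lidtop",np.nanmedian(P[m][:,2]),cv2.minEnclosingCircle(P[m][:,:2].astype(np.float32)))
    big=(Z>.04)&(Z<.062)&(np.hypot(P[...,0]-.46,P[...,1]+.18)<.2)
    b,ct,s=blob(big,hs); m=b; Q=P[m][:,:2].astype(np.float32)
    print(" house",m.sum(),cv2.minAreaRect(Q), np.nanmedian(P[m],0))
E
```

```text
dict_keys(['frame', 'depth', 'fx', 'fy', 'cx', 'cy', 'extrinsics'])
top pad [273 217  15  19 222] [[ 0.5467 -0.1297  0.057 ]] [ 0.5466 -0.1303  0.0562]
 rect [[0.529, -0.113], [0.568, -0.118], [0.564, -0.147], [0.525, -0.142]]
 tray [ 115  191   74   72 3960]
 rect [[0.49, 0.257], [0.637, 0.238], [0.61, 0.085], [0.464, 0.107]] [0.54992723 0.17159264 0.022     ]
 knob 51 [ 0.5345 -0.2153  0.1199] 0.12454239803346379
 lidtop 0.09611989330815218 ((0.535744309425354, -0.21683132648468018), 0.03798486664891243)
 house 4957 ((0.5413451194763184, -0.18217402696609497), (0.21453073620796204, 0.15035216510295868), 82.7024154663086) [ 0.54209026 -0.16492802  0.05168916]
side pad [ 225  108   61   48 2710] [[0.5417 0.1205 0.057 ]] [0.5487 0.1758 0.0048]
 rect [[0.481, 0.214], [0.626, 0.19], [0.597, 0.037], [0.464, 0.059]]
 tray [ 225  108   61   48 2710]
 rect [[0.484, 0.256], [0.635, 0.231], [0.604, 0.07], [0.465, 0.094]] [0.54686932 0.16281502 0.022     ]
 knob 100 [ 0.5328 -0.2243  0.1186] 0.12466383057157138
 lidtop 0.09677844850725081 ((0.5346006155014038, -0.2182285487651825), 0.039324190467596054)
 house 5453 ((0.5400168895721436, -0.1831740438938141), (0.21636930108070374, 0.1502218246459961), 82.61115264892578) [ 0.53846308 -0.19456228  0.05160341]
```

```bash
cat >> h.py <<'E'
from scipy.spatial.transform import Rotation as Ro
def plan(r,pos,ang,tilt_fix=True):
    """deltas (tool axes, move units) to world pos, tool down, jaw axis (tool y) at world angle ang deg (mod 180)"""
    o=r.get_obs(); R=Ro.from_euler("xyz",o["tcp_rot"]).as_matrix()
    best=None
    for a in np.radians([ang,ang+180]):
        y=np.array([np.cos(a),np.sin(a),0]);x=np.array([0,0,-1.]);G=np.c_[x,y,np.cross(x,y)]
        v=Ro.from_matrix(R.T@G).as_rotvec()
        if best is None or np.linalg.norm(v)<np.linalg.norm(best): best=v
    d=R.T@(np.array(pos)-o["ee_pos"])
    print("t",round(o["time_s"],2),"pos",o["ee_pos"].round(4),"jaw",np.degrees(np.arctan2(R[1,1],R[0,1])).round(2),"xaxis",R[:,0].round(4),"q",o["qpos"].round(2),"F",o["wrist_force"].round(2),"gap",round(o["finger_gap"],4))
    print("  delta",(d/.75).round(4),"turn",(best/np.pi).round(4),"deg",np.degrees(best).round(1))
E
python3 - <<'E'
from h import *
from workcell import r
for a in(-97.3,-7.3,-53,):plan(r,(.535,-.2165,.16),a)
E
```

```text
t 0.1 pos [ 0.1912 -0.6207  0.2475] jaw -72.88 xaxis [-5.0e-04  1.7e-03 -1.0e+00] q [ 1.21  0.63  0.04  1.52 -0.03  1.   -0.02] F [ 0.19 -0.42 -0.4 ] gap 0.0855
  delta [ 0.1173 -0.3799 -0.5967] turn [1.357e-01 1.000e-04 5.000e-04] deg [24.4  0.   0.1]
t 0.1 pos [ 0.1912 -0.6207  0.2475] jaw -72.88 xaxis [-5.0e-04  1.7e-03 -1.0e+00] q [ 1.21  0.63  0.04  1.52 -0.03  1.   -0.02] F [ 0.19 -0.42 -0.4 ] gap 0.0855
  delta [ 0.1173 -0.3799 -0.5967] turn [-3.643e-01 -3.000e-04  5.000e-04] deg [-65.6  -0.1   0.1]
t 0.1 pos [ 0.1912 -0.6207  0.2475] jaw -72.88 xaxis [-5.0e-04  1.7e-03 -1.0e+00] q [ 1.21  0.63  0.04  1.52 -0.03  1.   -0.02] F [ 0.19 -0.42 -0.4 ] gap 0.0855
  delta [ 0.1173 -0.3799 -0.5967] turn [-1.104e-01 -1.000e-04  6.000e-04] deg [-19.9  -0.    0.1]
```

>>> {"op": "servo_tool", "data": {"deltas": [[0,0.08,-0.38,-0.597,-0.266,0,0],[0,0.08,-0.38,-0.597,-0.266,0,0],[0,0.08,-0.38,-0.597,-0.266,0,0],[0,0.08,-0.38,-0.597,-0.266,0,0],[0,0.08,-0.38,-0.597,-0.266,0,0]]}}

```text
time_s: 0.6
ee_pos: [0.3532, -0.4303, 0.2199]
tcp_rot: [-2.134, 1.571, 2.062]
wrist_force: [1.4, -0.7, -0.8]
finger_gap: 0.0854
```

```bash
python3 - <<'E'
from h import *
from workcell import r
plan(r,(.535,-.2165,.185),-25)
E
```

```text
t 0.6 pos [ 0.3532 -0.4303  0.2199] jaw -29.57 xaxis [-1.e-04  2.e-04 -1.e+00] q [ 0.95  0.53 -0.17  1.81  0.12  0.81  0.2 ] F [ 1.37 -0.73 -0.78] gap 0.0854
  delta [ 0.0466  0.0702 -0.3675] turn [-0.0254 -0.      0.0001] deg [-4.6 -0.   0. ]
```

>>> {"op": "servo_tool", "data": {"deltas": [[0,0.047,0.07,-0.367,-0.025,0,0],[0,0.047,0.07,-0.367,-0.025,0,0],[0,0.047,0.07,-0.367,-0.025,0,0],[0,0.047,0.07,-0.367,-0.025,0,0],[0,0.047,0.07,-0.367,-0.025,0,0]]}}

```text
time_s: 1.1
ee_pos: [0.515, -0.2424, 0.1886]
tcp_rot: [-1.185, 1.57, 3.084]
wrist_force: [0.1, -0.5, 0.6]
finger_gap: 0.0853
```

>>> {"op": "servo_tool", "data": {"deltas": [[0,0,0,0,0,0,0],[0,0,0,0,0,0,0],[0,0,0,0,0,0,0]]}}

```text
time_s: 1.4
ee_pos: [0.5131, -0.2452, 0.1888]
tcp_rot: [-0.654, 1.569, -2.67]
wrist_force: [-0.8, -0.2, 0.3]
finger_gap: 0.0851
```

```bash
python3 - <<'E'
from h import *
from workcell import r
plan(r,(.535,-.2165,.118),-25)
c=r.capture("wrist");cv2.imwrite("pics/w1.png",c["frame"][:,:,::-1]);print(c["fx"],c["cx"],c["cy"],c["extrinsics"].round(3).tolist())
E
```

```text
t 1.4 pos [ 0.5131 -0.2452  0.1888] jaw -25.5 xaxis [-1.4e-03 -7.0e-04 -1.0e+00] q [ 0.51  0.59 -0.17  1.81  0.14  0.76 -0.18] F [-0.76 -0.2   0.29] gap 0.0851
  delta [ 0.0943  0.01   -0.0472] turn [-0.0028  0.0004  0.0003] deg [-0.5  0.1  0.1]
325.19226210127806 279.373827424428 212.900166099312 [[0.902, 0.41, 0.131, 0.547], [-0.431, 0.861, 0.271, -0.176], [-0.001, -0.301, 0.954, 0.315], [0.0, 0.0, 0.0, 1.0]]
```

>>> {"op": "servo_tool", "data": {"deltas": [[0,0.0,0.01,-0.047,-0.003,0,0],[0,0.03,0.01,-0.047,-0.003,0,0],[0,0.05,0.01,-0.047,-0.003,0,0],[0,0.05,0.01,-0.047,-0.003,0,0],[0,0.05,0.01,-0.047,-0.003,0,0]]}}

```text
time_s: 1.95
ee_pos: [0.5354, -0.2168, 0.1518]
tcp_rot: [-0.282, 1.57, -2.289]
wrist_force: [0.7, 0.2, -0.1]
finger_gap: 0.0856
```

```bash
python3 - <<'E'
from h import *
from workcell import r
plan(r,(.535,-.2165,.118),-25)
c=r.capture("wrist");cv2.imwrite("pics/w1.png",c["frame"][:,:,::-1])
E
```

```text
t 1.95 pos [ 0.5354 -0.2168  0.1518] jaw -25.01 xaxis [-4.e-04 -4.e-04 -1.e+00] q [ 0.44  0.65 -0.16  1.81  0.16  0.69 -0.25] F [ 0.72  0.24 -0.12] gap 0.0856
  delta [ 0.045  -0.0007 -0.0002] turn [-0.0001  0.0002  0.    ] deg [-0.  0.  0.]
```

View pics/w1.png

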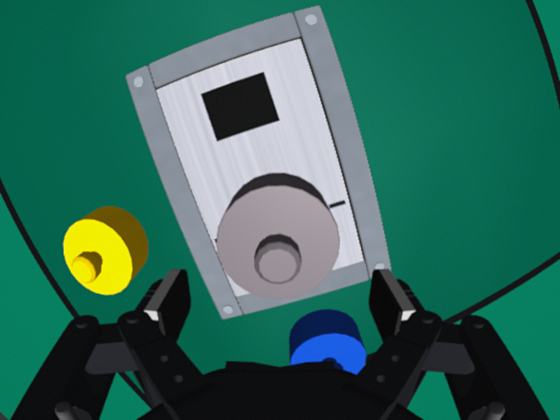

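The knob at about (278,262) sits midway between the fingers. I'll go down and grip it.

>>> {"op": "servo_tool", "data": {"deltas": [[0,0.025,-0.0007,0,0,0,0],[0,0.045,-0.0007,0,0,0,0],[0,0.045,-0.0007,0,0,0,0],[120,0.045,-0.0007,0,0,0,0],[255,0.045,-0.0007,0,0,0,0]], "grip_force": 40}}

```text
time_s: 2.5
ee_pos: [0.5363, -0.2157, 0.119]
tcp_rot: [1.641, 1.569, -0.365]
wrist_force: [0.9, -0.5, -0.2]
finger_gap: 0.0588
```

>>> {"op": "servo_tool", "data": {"deltas": [[255,0,0,0,0,0,0],[255,0,0,0,0,0,0],[255,0,0,0,0,0,0],[255,0,0,0,0,0,0],[255,0,0,0,0,0,0]]}}

```text
time_s: 3.0
ee_pos: [0.5359, -0.2153, 0.1181]
tcp_rot: [1.626, 1.57, -0.379]
wrist_force: [1.1, -0.8, 2.8]
finger_gap: 0.0238
```

>>> {"op": "servo_tool", "data": {"deltas": [[255,-0.01,0,0,0,0,0],[255,-0.03,0,0,0,0,0],[255,-0.05,0,0,0,0,0],[255,-0.08,0,0,0,0,0],[255,-0.1,0,0,0,0,0]]}}

```text
time_s: 3.5
ee_pos: [0.5356, -0.2151, 0.1941]
tcp_rot: [1.923, 1.57, -0.082]
wrist_force: [0.4, -0.4, -1.7]
finger_gap: 0.0242
```

```bash
python3 - <<'E'
from h import *
from workcell import r
plan(r,(.549,.1715,.193),-25)
plan(r,(.549,.1715,.193),17)
c=r.capture("side");cv2.imwrite("pics/s1.png",c["frame"][:,:,::-1])
E
```

```text
t 3.5 pos [ 0.5356 -0.2151  0.1941] jaw -24.87 xaxis [ 4.e-04 -0.e+00 -1.e+00] q [ 0.45  0.59 -0.18  1.78  0.14  0.78 -0.23] F [ 0.44 -0.39 -1.68] gap 0.0242
  delta [ 0.0014 -0.2006 -0.4752] turn [ 0.0008 -0.     -0.0001] deg [ 0.1 -0.  -0. ]
t 3.5 pos [ 0.5356 -0.2151  0.1941] jaw -24.87 xaxis [ 4.e-04 -0.e+00 -1.e+00] q [ 0.45  0.59 -0.18  1.78  0.14  0.78 -0.23] F [ 0.44 -0.39 -1.68] gap 0.0242
  delta [ 0.0014 -0.2006 -0.4752] turn [-2.326e-01  0.000e+00 -1.000e-04] deg [-41.9   0.   -0. ]
```

View pics/s1.png

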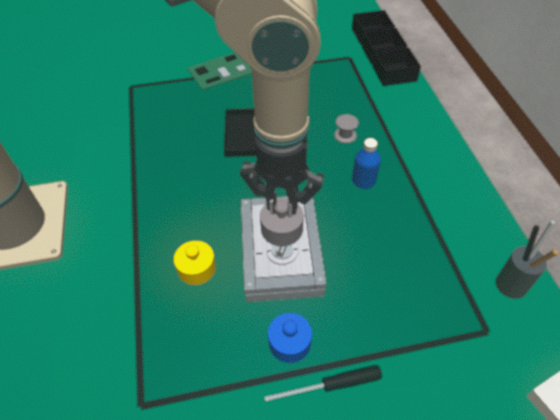

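The lid at (281,222) hangs level from the jaws, and the fastener is exposed at (282,252). Next I'll carry the lid to the tray.

>>> {"op": "servo_tool", "data": {"deltas": [[255,0,-0.01,-0.025,0,0,0],[255,0,-0.03,-0.07,0,0,0],[255,0,-0.055,-0.13,0,0,0],[255,0,-0.08,-0.19,0,0,0],[255,0,-0.105,-0.25,0,0,0]]}}

```text
time_s: 4.05
ee_pos: [0.5424, -0.0102, 0.1924]
tcp_rot: [-1.295, 1.57, 2.983]
wrist_force: [0.5, 0.0, -1.2]
finger_gap: 0.0239
```

>>> {"op": "servo_tool", "data": {"deltas": [[255,0,-0.025,-0.06,0,0,0],[255,0,-0.05,-0.12,0,0,0],[255,0,-0.075,-0.18,0,0,0],[255,0,-0.09,-0.215,0,0,0],[255,0,-0.095,-0.225,0,0,0]]}}

```text
time_s: 4.55
ee_pos: [0.5482, 0.1765, 0.1923]
tcp_rot: [-2.436, 1.568, 1.849]
wrist_force: [-0.6, 0.9, -1.4]
finger_gap: 0.0239
```

>>> {"op": "servo_tool", "data": {"deltas": [[255,0,0,0,0,0,0],[255,0,0,0,0,0,0]]}}

```text
time_s: 4.75
ee_pos: [0.5491, 0.1691, 0.1923]
tcp_rot: [-0.064, 1.569, -2.07]
wrist_force: [0.7, 0.2, -1.6]
finger_gap: 0.0238
```

```bash
python3 - <<'E'
from h import *
from workcell import r
plan(r,(.549,.1715,.073),-25)
# top picture: fastener wing, from the earlier-uncovered panel
c=r.capture("top");np.savez("top1.npz",**c)
f=c["frame"];k=cv2.resize(f[180:280,240:370],None,fx=6,fy=6,interpolation=cv2.INTER_CUBIC);cv2.imwrite("pics/t1.png",k[:,:,::-1])
P=cloud(c);
d=np.hypot(P[...,0]-.5364,P[...,1]+.2164)
m=(d<.028)&(P[...,2]>.074);Q=P[m];print(m.sum(),Q.mean(0).round(4),cv2.minAreaRect(Q[:,:2].astype(np.float32)))
w,V=np.linalg.eigh(np.cov(Q[:,:2].T));print(w**.5,np.degrees(np.arctan2(V[1,1],V[0,1])))
E
```

```text
t 4.75 pos [0.5491 0.1691 0.1923] jaw -24.96 xaxis [-0.001  -0.0019 -1.    ] q [-0.25  0.59 -0.15  1.79  0.12  0.77 -0.9 ] F [ 0.66  0.24 -1.62] gap 0.0238
  delta [ 0.1591 -0.0015 -0.0032] turn [0.0002 0.0007 0.    ] deg [0.  0.1 0. ]
91 [ 0.5363 -0.2154  0.0814] ((0.5366684794425964, -0.2156204730272293), (0.0375368669629097, 0.01408818457275629), 58.221099853515625)
[0.00482006 0.01101799] 58.63131696339834
```

View pics/t1.png

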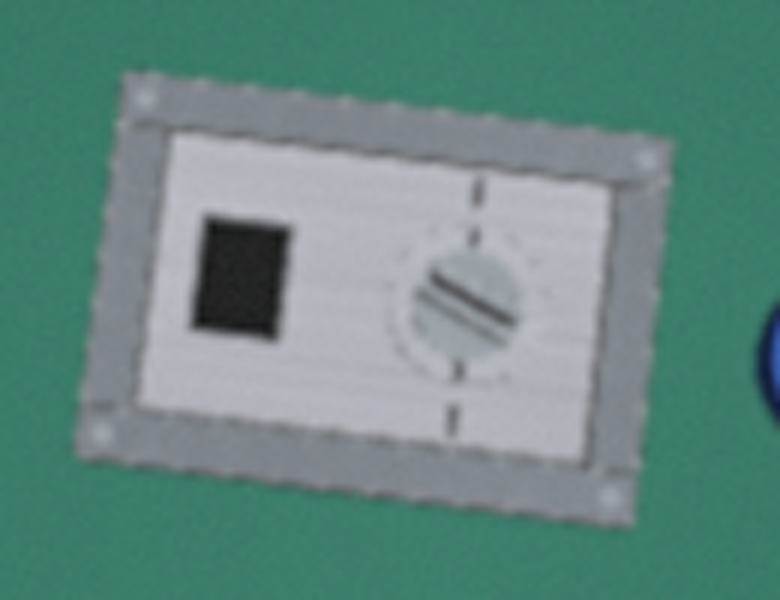

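The crop shows the pad at (240,280), the wing slot running from (430,275) to (515,320), and the index marks on the line from (478,190) to (452,420). The wing measures 58.4° in world and panel y 82.7°, so the fastener is at about 0.42 rad. Now I'll lower the lid.

>>> {"op": "servo_tool", "data": {"deltas": [[255,0.03,0,-0.002,0,0,0],[255,0.07,0,-0.003,0,0,0],[255,0.11,0,-0.003,0,0,0],[255,0.145,0,-0.003,0,0,0],[255,0.155,0,-0.003,0,0,0]]}}

```text
time_s: 5.3
ee_pos: [0.5488, 0.1701, 0.074]
tcp_rot: [-0.586, 1.565, -2.593]
wrist_force: [-0.4, -0.6, -2.3]
finger_gap: 0.0239
```

>>> {"op": "servo_tool", "data": {"deltas": [[255,0.002,0,0,0,0,0],[255,0.004,0,0,0,0,0],[255,0.006,0,0,0,0,0],[255,0.006,0,0,0,0,0]]}}

```text
time_s: 5.7
ee_pos: [0.5509, 0.1733, 0.073]
tcp_rot: [2.311, 1.569, 0.306]
wrist_force: [0.6, 0.7, -0.8]
finger_gap: 0.024
```

>>> {"op": "servo_tool", "data": {"deltas": [[255,0.002,0,0,0,0,0],[255,0.003,0,0,0,0,0],[255,0.003,0,0,0,0,0]]}}

```text
time_s: 6.0
ee_pos: [0.5502, 0.1732, 0.0699]
tcp_rot: [2.035, 1.571, 0.03]
wrist_force: [-0.4, -0.4, -1.3]
finger_gap: 0.0243
```

>>> {"op": "servo_tool", "data": {"deltas": [[255,0.001,0,0,0,0,0],[255,0.002,0,0,0,0,0],[255,0.002,0,0,0,0,0]]}}

```text
time_s: 6.3
ee_pos: [0.5502, 0.1731, 0.0681]
tcp_rot: [-0.705, 1.57, -2.709]
wrist_force: [-0.6, -0.8, -0.9]
finger_gap: 0.024
```

>>> {"op": "servo_tool", "data": {"deltas": [[255,0.001,0,0,0,0,0],[255,0.002,0,0,0,0,0],[255,0.002,0,0,0,0,0]]}}

```text
time_s: 6.6
ee_pos: [0.5503, 0.1732, 0.0676]
tcp_rot: [1.939, 1.57, -0.066]
wrist_force: [-2.2, -0.0, 5.0]
finger_gap: 0.0237
```

>>> {"op": "servo_tool", "data": {"deltas": [[255,0.001,0,0,0,0,0],[255,0.001,0,0,0,0,0]]}}

```text
time_s: 6.8
ee_pos: [0.5503, 0.1732, 0.0675]
tcp_rot: [1.798, 1.57, -0.207]
wrist_force: [-2.9, -0.8, 11.1]
finger_gap: 0.0241
```

The lid is down (Fz rose to 11 N). I'll ease off, release and rise.

>>> {"op": "servo_tool", "data": {"deltas": [[255,-0.001,0,0,0,0,0],[180,-0.001,0,0,0,0,0],[90,-0.001,0,0,0,0,0],[0,-0.001,0,0,0,0,0],[0,-0.001,0,0,0,0,0]]}}

```text
time_s: 7.3
ee_pos: [0.5503, 0.1732, 0.0665]
tcp_rot: [-0.883, 1.571, -2.888]
wrist_force: [-0.1, 0.4, 0.9]
finger_gap: 0.0679
```

>>> {"op": "servo_tool", "data": {"deltas": [[0,0,0,0,0,0,0],[0,-0.03,0,0,0,0,0],[0,-0.08,0,0,0,0,0],[0,-0.12,0,0,0,0,0],[0,-0.12,0,0,0,0,0]]}}

```text
time_s: 7.8
ee_pos: [0.553, 0.1742, 0.1608]
tcp_rot: [2.353, 1.563, 0.348]
wrist_force: [1.0, -0.4, 1.1]
finger_gap: 0.0859
```

```bash
python3 - <<'E'
from h import *
from workcell import r
plan(r,(.5365,-.2155,.155),-31.6)
E
```

```text
t 7.8 pos [0.553  0.1742 0.1608] jaw -24.88 xaxis [ 0.0076  0.0028 -1.    ] q [-0.26  0.64 -0.15  1.81  0.13  0.7  -0.91] F [ 0.95 -0.44  1.07] gap 0.0859
  delta [0.0061 0.1986 0.4807] turn [ 0.0373 -0.0019 -0.0017] deg [ 6.7 -0.3 -0.3]
```

>>> {"op": "servo_tool", "data": {"deltas": [[0,0,0.01,0.03,0.037,0,0],[0,0,0.04,0.1,0.037,0,0],[0,0,0.065,0.16,0.037,0,0],[0,0,0.09,0.22,0.037,0,0],[0,0,0.117,0.28,0.037,0,0]]}}

```text
time_s: 8.3
ee_pos: [0.5407, -0.0521, 0.156]
tcp_rot: [-1.028, 1.57, 3.135]
wrist_force: [0.9, 0.1, -0.3]
finger_gap: 0.0852
```

>>> {"op": "servo_tool", "data": {"deltas": [[0,0,0.025,0.06,0,0,0],[0,0,0.05,0.12,0,0,0],[0,0,0.075,0.18,0,0,0],[0,0,0.08,0.2,0,0,0],[0,0,0.08,0.2,0,0,0]]}}

```text
time_s: 8.8
ee_pos: [0.5125, -0.213, 0.1559]
tcp_rot: [-0.529, 1.569, -2.656]
wrist_force: [-0.5, 1.1, -0.7]
finger_gap: 0.0852
```

>>> {"op": "servo_tool", "data": {"deltas": [[0,0,0,0,0,0,0],[0,0,0,0,0,0,0],[0,0,0,0,0,0,0]]}}

```text
time_s: 9.1
ee_pos: [0.515, -0.2072, 0.1567]
tcp_rot: [-2.801, 1.57, 1.365]
wrist_force: [-0.1, -0.6, 0.7]
finger_gap: 0.0853
```

```bash
python3 - <<'E'
from h import *
from workcell import r
plan(r,(.5365,-.2155,.078),-31.6)
c=r.capture("wrist");np.savez("w2.npz",**c);cv2.imwrite("pics/w2.png",c["frame"][:,:,::-1])
E
```

```text
t 9.1 pos [ 0.515  -0.2072  0.1567] jaw -31.33 xaxis [ 2.e-04  1.e-03 -1.e+00] q [ 0.44  0.62 -0.17  1.87  0.15  0.67 -0.36] F [-0.06 -0.61  0.72] gap 0.0853
  delta [ 0.105   0.0302 -0.0054] turn [ 0.0015 -0.0003  0.0001] deg [ 0.3 -0.1  0. ]
```

View pics/w2.png

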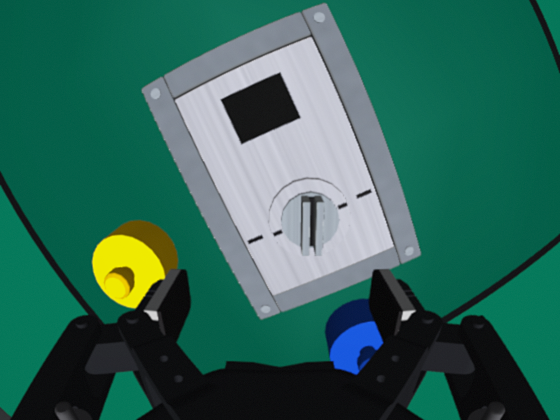

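Wrist view: the wing is at (313,222) and upright in the picture, so it matches the jaws. The marks are at (255,240), (278,233), (343,206) and (364,194). I'll refine the angle from these.

```bash
cat >> h.py <<'E'
def fish(c,uv,z):
    uv=np.atleast_2d(np.asarray(uv,float)); a=(uv[:,0]-c["cx"])/c["fx"];b=(uv[:,1]-c["cy"])/c["fy"];t=np.hypot(a,b)
    s=np.sinc(t/np.pi); d=np.c_[a*s,-b*s,-np.cos(t)]@c["extrinsics"][:3,:3].T; o=c["extrinsics"][:3,3]
    return (o+d*((z-o[2])/d[:,2])[:,None])
def ang(P): # direction of a point set, deg
    w,V=np.linalg.eigh(np.cov(P[:,:2].T)); return np.degrees(np.arctan2(V[1,1],V[0,1]))%180
E
python3 - <<'E'
from h import *
c=dict(np.load("w2.npz"));f=c["frame"].max(2)
M=[]
for n,uv,z in(("m1",(255,240),.055),("m2",(278,233),.061),("m3",(343,206),.061),("m4",(364,194),.055)):
    m=(f<110);m2=np.zeros_like(m);m2[uv[1]-9:uv[1]+10,uv[0]-11:uv[0]+12]=m[uv[1]-9:uv[1]+10,uv[0]-11:uv[0]+12]
    b,ct,s=blob(m2,uv);p=fish(c,ct,z)[0];M.append(p);print(n,s[4],ct.round(1),p.round(4))
M=np.array(M);print("marks line",ang(M)-180,"mid",M.mean(0))
m=f<90;k=np.zeros_like(m);k[190:260,298:330]=m[190:260,298:330];b,ct,s=blob(k,(313,222));P=fish(c,np.argwhere(b)[:,::-1],.083);print("slot",s,ang(P),fish(c,ct,.083))
b,ct,s=blob(f<60,(262,107));Rm=cv2.minAreaRect(fish(c,np.argwhere(b)[:,::-1],.057)[:,:2].astype(np.float32));print("pad",Rm)
E
```

```text
m1 45 [254.9 239. ] [ 0.4919 -0.211   0.055 ]
m2 27 [277.4 232.6] [ 0.5104 -0.2135  0.061 ]
m3 29 [342.1 205.3] [ 0.561 -0.22   0.061]
m4 48 [363.5 193.4] [ 0.5794 -0.2224  0.055 ]
marks line -7.36873737997243 mid [ 0.53570359 -0.21670427  0.058     ]
slot [301 196  21  53 388] 60.28080708156807 [[ 0.53943053 -0.20815008  0.083     ]]
pad ((0.5467488765716553, -0.1311858892440796), (0.03386732190847397, 0.04384578391909599), 82.57014465332031)
```

```bash
python3 - <<'E'
from h import *
from workcell import r
plan(r,(.536,-.2163,.085),-31.6)
E
```

```text
t 9.15 pos [ 0.5149 -0.2076  0.1568] jaw -31.35 xaxis [ 2.e-04  7.e-04 -1.e+00] q [ 0.44  0.62 -0.17  1.87  0.15  0.67 -0.36] F [-0.13  0.02 -0.44] gap 0.0854
  delta [ 0.0957  0.03   -0.0046] turn [ 0.0014 -0.0002  0.0001] deg [ 0.2 -0.   0. ]
```

>>> {"op": "servo_tool", "data": {"deltas": [[0,0,0.03,-0.0046,0.0014,0,0],[0,0.02,0.03,-0.0046,0.0014,0,0],[0,0.05,0.03,-0.0046,0.0014,0,0],[0,0.07,0.03,-0.0046,0.0014,0,0],[0,0.07,0.03,-0.0046,0.0014,0,0]]}}

```text
time_s: 9.65
ee_pos: [0.5342, -0.2168, 0.1024]
tcp_rot: [-1.428, 1.567, 2.731]
wrist_force: [-0.4, 0.8, -0.0]
finger_gap: 0.0852
```

```bash
python3 - <<'E'
from h import *
from workcell import r
plan(r,(.536,-.2163,.085),-31.6)
E
```

```text
t 9.65 pos [ 0.5342 -0.2168  0.1024] jaw -31.68 xaxis [-0.0038  0.0017 -1.    ] q [ 0.43  0.72 -0.15  1.84  0.17  0.59 -0.38] F [-0.4   0.76 -0.01] gap 0.0852
  delta [ 0.0232  0.0018 -0.0019] turn [-0.0005  0.0002  0.0013] deg [-0.1  0.   0.2]
```

>>> {"op": "servo_tool", "data": {"deltas": [[0,0.012,0.001,-0.001,0,0,0],[0,0.023,0.001,-0.001,0,0,0],[0,0.023,0.001,-0.001,0,0,0],[120,0.023,0.001,-0.001,0,0,0],[255,0.023,0.001,-0.001,0,0,0]], "grip_force": 40}}

```text
time_s: 10.15
ee_pos: [0.5366, -0.2183, 0.0875]
tcp_rot: [1.746, 1.57, -0.38]
wrist_force: [-0.6, -0.4, -0.4]
finger_gap: 0.0595
```

>>> {"op": "servo_tool", "data": {"deltas": [[255,0,0,0,0,0,0],[255,0,0,0,0,0,0],[255,0,0,0,0,0,0],[255,0,0,0,0,0,0],[255,0,0,0,0,0,0]]}}

```text
time_s: 10.65
ee_pos: [0.5347, -0.2171, 0.0869]
tcp_rot: [-1.421, 1.567, 2.737]
wrist_force: [-4.2, 2.6, 4.7]
finger_gap: 0.0129
```

```bash
python3 - <<'E'
from h import *
from workcell import r
plan(r,(.536,-.2163,.085),-97.37)
E
```

```text
t 10.65 pos [ 0.5347 -0.2171  0.0869] jaw -31.76 xaxis [-0.0034  0.0015 -1.    ] q [ 0.43  0.75 -0.14  1.85  0.18  0.56 -0.38] F [-4.17  2.55  4.74] gap 0.0129
  delta [ 0.0025  0.0009 -0.0018] turn [0.3645 0.0008 0.0009] deg [65.6  0.1  0.2]
```

>>> {"op": "servo_tool", "data": {"deltas": [[255,0,0.001,-0.001,0.03,0,0],[255,0,0.001,-0.001,0.06,0,0],[255,0,0.001,-0.001,0.1,0,0],[255,0,0.001,-0.001,0.14,0,0],[255,0,0.001,-0.001,0.18,0,0]]}}

```text
time_s: 11.15
ee_pos: [0.5345, -0.2168, 0.0866]
tcp_rot: [-0.806, 1.564, 2.782]
wrist_force: [-6.5, 3.8, 4.6]
finger_gap: 0.0129
```

>>> {"op": "servo_tool", "data": {"deltas": [[255,0,0,0,0.04,0,0],[255,0,0,0,0.08,0,0],[255,0,0,0,0.12,0,0],[255,0,0,0,0.15,0,0],[255,0,0,0,0.16,0,0]]}}

```text
time_s: 11.65
ee_pos: [0.5344, -0.2164, 0.0866]
tcp_rot: [-0.348, 1.564, 2.74]
wrist_force: [-6.5, 3.5, 4.0]
finger_gap: 0.0127
```

>>> {"op": "servo_tool", "data": {"deltas": [[255,0,0,0,0,0,0],[255,0,0,0,0,0,0],[255,0,0,0,0,0,0]]}}

```text
time_s: 11.95
ee_pos: [0.5344, -0.2164, 0.0866]
tcp_rot: [-0.403, 1.564, 2.687]
wrist_force: [-6.1, 3.0, 4.6]
finger_gap: 0.0126
```

```bash
python3 - <<'E'
from h import *
from workcell import r
plan(r,(.536,-.2163,.087),-97.37)
print(r.get_obs()["ft_torque"])
E
```

```text
t 11.95 pos [ 0.5344 -0.2164  0.0866] jaw -92.98 xaxis [-0.0061  0.003  -1.    ] q [ 0.25  0.75  0.14  1.85 -0.19  0.56 -1.11] F [-6.14  3.    4.61] gap 0.0126
  delta [-0.0006 -0.0003 -0.0021] turn [0.0244 0.002  0.0008] deg [4.4 0.4 0.1]
[ 0.64835799  1.35053785 -0.01338033]
```

>>> {"op": "servo_tool", "data": {"deltas": [[255,0,0,-0.001,0.012,0.001,0],[255,0,0,-0.002,0.024,0.002,0],[255,0,0,-0.002,0.0244,0.002,0.0008],[255,0,0,-0.002,0.0244,0.002,0.0008]]}}

```text
time_s: 12.35
ee_pos: [0.5344, -0.2163, 0.0862]
tcp_rot: [-0.104, 1.568, 2.909]
wrist_force: [-9.3, 3.2, 4.6]
finger_gap: 0.0128
```

```bash
python3 - <<'E'
from h import *
from workcell import r
plan(r,(.536,-.2163,.087),-97.37)
E
```

```text
t 12.35 pos [ 0.5344 -0.2163  0.0862] jaw -97.38 xaxis [-3.e-03  7.e-04 -1.e+00] q [ 0.23  0.75  0.16  1.86 -0.22  0.55 -1.16] F [-9.26  3.17  4.63] gap 0.0128
  delta [-0.0011 -0.0002 -0.0022] turn [-0.      0.001   0.0001] deg [-0.   0.2  0. ]
```

>>> {"op": "servo_tool", "data": {"deltas": [[255,0,0,0.002,0,0,0],[255,0,0,0.003,0,0,0],[150,0,0,0.003,0,0,0],[60,0,0,0.003,0,0,0],[0,0,0,0.003,0,0,0]]}}

```text
time_s: 12.85
ee_pos: [0.5375, -0.2182, 0.0872]
tcp_rot: [2.789, 1.562, -0.482]
wrist_force: [-0.2, -0.7, -0.5]
finger_gap: 0.0559
```

>>> {"op": "servo_tool", "data": {"deltas": [[0,0,0,0,0,0,0],[0,-0.02,0,0,0,0,0],[0,-0.06,0,0,0,0,0],[0,-0.1,0,0,0,0,0],[0,-0.1,0,0,0,0,0]]}}

```text
time_s: 13.35
ee_pos: [0.5389, -0.2188, 0.1659]
tcp_rot: [2.847, 1.556, -0.423]
wrist_force: [1.5, -0.5, -0.0]
finger_gap: 0.0851
```

>>> {"op": "servo_tool", "data": {"deltas": [[0,0,0,0,0,0,0],[0,0,0,0,0,0,0]]}}

```text
time_s: 13.55
ee_pos: [0.5356, -0.2171, 0.1611]
tcp_rot: [2.777, 1.566, -0.493]
wrist_force: [-0.6, 0.7, -0.1]
finger_gap: 0.0855
```

```bash
python3 - <<'E'
from h import *
from workcell import r
plan(r,(.547,-.1307,.10),-97.37)
c=r.capture("wrist");np.savez("w3.npz",**c)
a=c["frame"];k=np.vstack([a,]);cv2.imwrite("pics/w3.png",k[:,:,::-1])
E
```

```text
t 13.55 pos [ 0.5356 -0.2171  0.1611] jaw -97.37 xaxis [ 0.0046 -0.0025 -1.    ] q [ 0.21  0.64  0.2   1.82 -0.19  0.7  -1.19] F [-0.59  0.66 -0.14] gap 0.0855
  delta [ 8.130e-02 -1.163e-01  1.000e-04] turn [ 0.     -0.0016 -0.0006] deg [ 0.  -0.3 -0.1]
```

View pics/w3.png

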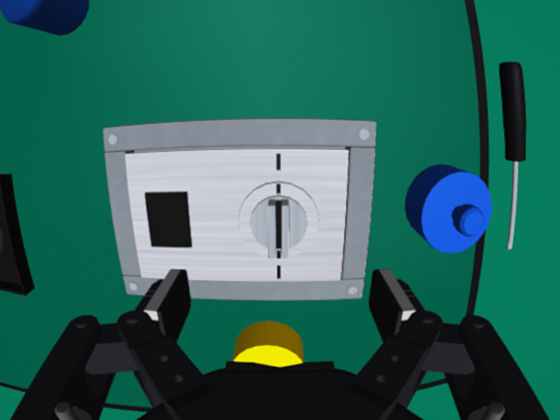

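The slot runs along column 278, from about (278,203) to (278,257), in line with the marks at (278,161) and (278,272). I'll check this numerically.

```bash
python3 - <<'E'
from h import *
c=dict(np.load("w3.npz"));f=c["frame"].max(2)
def comp(x0,x1,y0,y1,z,t):
    k=np.zeros(f.shape,bool);k[y0:y1,x0:x1]=f[y0:y1,x0:x1]<t;uv=np.argwhere(k)[:,::-1];return uv,fish(c,uv,z)
a=comp(272,285,152,172,.055,110);b=comp(272,285,264,279,.055,110)
d=b[1].mean(0)-a[1].mean(0);print(a[0].mean(0),b[0].mean(0),"marks",np.degrees(np.arctan2(d[1],d[0]))%180)
for y in range(196,262,5):
    row=f[y,266:292];print(y,[266+i for i in np.where(row<100)[0]])
s=comp(274,284,208,255,.083,80);print("slot",ang(s[1]),s[0].mean(0))
P=cloud(c) if False else None
E
```

```text
[278.  161.5] [278.  271.5] marks 172.53981244824598
196 []
201 [np.int64(269), np.int64(270), np.int64(271), np.int64(272), np.int64(273), np.int64(274), np.int64(275), np.int64(276), np.int64(277), np.int64(278), np.int64(279), np.int64(280), np.int64(281), np.int64(282), np.int64(283), np.int64(284), np.int64(285), np.int64(286), np.int64(287)]
206 [np.int64(275), np.int64(276), np.int64(277), np.int64(278), np.int64(279), np.int64(280), np.int64(281)]
211 [np.int64(276), np.int64(277), np.int64(278), np.int64(279), np.int64(280), np.int64(281)]
216 [np.int64(276), np.int64(277), np.int64(278), np.int64(279), np.int64(280), np.int64(281)]
221 [np.int64(276), np.int64(277), np.int64(278), np.int64(279), np.int64(280), np.int64(281)]
226 [np.int64(276), np.int64(277), np.int64(278), np.int64(279), np.int64(280), np.int64(281)]
231 [np.int64(276), np.int64(277), np.int64(278), np.int64(279), np.int64(280), np.int64(281)]
236 [np.int64(276), np.int64(277), np.int64(278), np.int64(279), np.int64(280), np.int64(281)]
241 [np.int64(276), np.int64(277), np.int64(278), np.int64(279), np.int64(280), np.int64(281)]
246 [np.int64(276), np.int64(277), np.int64(278), np.int64(279), np.int64(280), np.int64(281)]
251 [np.int64(277), np.int64(278), np.int64(279), np.int64(280)]
256 [np.int64(277), np.int64(278), np.int64(279)]
261 []
slot 172.5713549426434 [278.00473934 228.81042654]
```

>>> {"op": "servo_tool", "data": {"deltas": [[100,0,-0.04,0,0,0,0],[255,0,-0.09,0,0,-0.001,0],[255,0,-0.1163,0,0,-0.001,0],[255,0,-0.1163,0,0,-0.001,0],[255,0.03,-0.1163,0,0,-0.001,0]], "grip_force": 30}}

```text
time_s: 14.1
ee_pos: [0.5493, -0.1315, 0.1405]
tcp_rot: [2.74, 1.562, -0.529]
wrist_force: [0.9, -0.5, 0.4]
finger_gap: 0.0124
```

>>> {"op": "servo_tool", "data": {"deltas": [[255,0.03,0,0,0,0,0],[255,0.05,0,0,0,0,0],[255,0.05,0,0,0,0,0],[255,0.05,0,0,0,0,0]]}}

```text
time_s: 14.5
ee_pos: [0.5472, -0.1322, 0.1015]
tcp_rot: [2.22, 1.567, -1.051]
wrist_force: [0.2, 0.2, 0.5]
finger_gap: 0.0002
```

```bash
python3 - <<'E'
from h import *
from workcell import r
plan(r,(.547,-.1307,.075),-97.37)
E
```

```text
t 14.5 pos [ 0.5472 -0.1322  0.1015] jaw -97.45 xaxis [ 0.0018 -0.0032 -1.    ] q [ 0.07  0.72  0.18  1.89 -0.23  0.55 -1.3 ] F [0.19 0.18 0.5 ] gap 0.0002
  delta [ 0.0353 -0.0021  0.0006] turn [-0.0004 -0.0007 -0.0009] deg [-0.1 -0.1 -0.2]
```

>>> {"op": "servo_tool", "data": {"deltas": [[255,0.015,-0.001,0,0,0,0],[255,0.028,-0.001,0,0,0,0],[255,0.034,-0.001,0,0,0,0],[255,0.035,-0.001,0,0,0,0]]}}

```text
time_s: 14.9
ee_pos: [0.5473, -0.1303, 0.0748]
tcp_rot: [2.294, 1.568, -0.976]
wrist_force: [-0.4, 0.3, -0.4]
finger_gap: -0.0002
```

>>> {"op": "servo_tool", "data": {"deltas": [[255,0.002,0,0,0,0,0],[255,0.003,0,0,0,0,0],[255,0.004,0,0,0,0,0],[255,0.004,0,0,0,0,0]]}}

```text
time_s: 15.3
ee_pos: [0.5479, -0.1305, 0.073]
tcp_rot: [2.585, 1.567, -0.686]
wrist_force: [-2.2, -0.1, 4.8]
finger_gap: 0.0002
```

>>> {"op": "servo_tool", "data": {"deltas": [[255,0.001,0,0,0,0,0],[255,0.002,0,0,0,0,0],[255,0.002,0,0,0,0,0]]}}

```text
time_s: 15.6
ee_pos: [0.5479, -0.1304, 0.0715]
tcp_rot: [2.593, 1.567, -0.678]
wrist_force: [-1.2, 1.2, 6.6]
finger_gap: -0.0001
```

>>> {"op": "servo_tool", "data": {"deltas": [[255,0.001,0,0,0,0,0],[255,0.002,0,0,0,0,0],[255,0.003,0,0,0,0,0],[255,0.003,0,0,0,0,0]]}}

```text
time_s: 16.0
ee_pos: [0.5479, -0.1305, 0.0695]
tcp_rot: [2.605, 1.567, -0.665]
wrist_force: [-1.6, -0.4, 8.8]
finger_gap: -0.0004
```

>>> {"op": "servo_tool", "data": {"deltas": [[255,0.001,0,0,0,0,0],[255,0.002,0,0,0,0,0],[255,0.002,0,0,0,0,0]]}}

```text
time_s: 16.3
ee_pos: [0.5479, -0.1305, 0.069]
tcp_rot: [2.697, 1.566, -0.573]
wrist_force: [-4.5, 0.5, 16.2]
finger_gap: -0.0005
```

>>> {"op": "servo_tool", "data": {"deltas": [[255,0.001,0,0,0,0,0],[255,0.001,0,0,0,0,0],[255,0.001,0,0,0,0,0]]}}

```text
time_s: 16.6
ee_pos: [0.5479, -0.1305, 0.0689]
tcp_rot: [2.752, 1.566, -0.519]
wrist_force: [-5.7, 1.4, 22.7]
finger_gap: -0.0
```

```bash
python3 - <<'E'
from h import *
from workcell import r
plan(r,(.547,-.1307,.069),-97.37)
w=r.capture("wrist")["frame"];s=r.capture("side");t=r.capture("top")
P=cloud(s);T=cloud(t)
for n,Q in(("side",P),("top",T)):
    d=Q[...,:2]-np.array([.5403,-.1826]);a=np.radians(-7.4);x=d[...,0]*np.cos(a)+d[...,1]*np.sin(a);y=-d[...,0]*np.sin(a)+d[...,1]*np.cos(a)
    ok=Q[...,2]<.07
    for nm,m in(("panel low-x",(x>-.048)&(x<-.034)&(abs(y)<.08)),("panel -y",(abs(x)<.045)&(y<-.068)&(y>-.08)),("frame -y",(abs(x)<.06)&(y<-.09)&(y>-.102)),("frame -x",(x<-.058)&(x>-.07)&(abs(y)<.09))):
        m=m&ok;print(n,nm,m.sum(),np.nanmedian(Q[m][:,2]).round(4))
m=(np.hypot(P[...,0]-.55,P[...,1]-.172)<.05);
for n,Q in(("side",P),("top",T)):
    m=(np.hypot(Q[...,0]-.55,Q[...,1]-.172)<.05)&(Q[...,2]>.03)&(Q[...,2]<.08);print(n,"lid",m.sum(),np.nanmean(Q[m],0),np.nanmax(Q[m][:,2]) if m.any() else 0)
A=s["frame"];B=cv2.resize(w,None,fx=1,fy=1)
cv2.imwrite("pics/f.png",cv2.resize(np.vstack([A[70:320,120:480],w[85:320,100:460]]),None,fx=1.2,fy=1.2)[:,:,::-1])
E
```

```text
t 16.6 pos [ 0.5479 -0.1305  0.0689] jaw -97.39 xaxis [ 0.0039 -0.0022 -1.    ] q [ 0.08  0.77  0.16  1.91 -0.24  0.48 -1.29] F [-5.72  1.38 22.71] gap -0.0
  delta [-0.0001  0.0004  0.0011] turn [-0.0001 -0.0013 -0.0005] deg [-0.  -0.2 -0.1]
side panel low-x 481 0.0499
side panel -y 262 0.0498
side frame -y 366 0.05
side frame -x 472 0.0498
top panel low-x 253 0.0487
top panel -y 204 0.049
top frame -y 276 0.0489
top frame -x 255 0.0492
side lid 347 [0.53311859 0.16272773 0.04641727] 0.07284611074475256
top lid 876 [0.55012961 0.16881516 0.04645937] 0.07302180008561865
```

View pics/f.png

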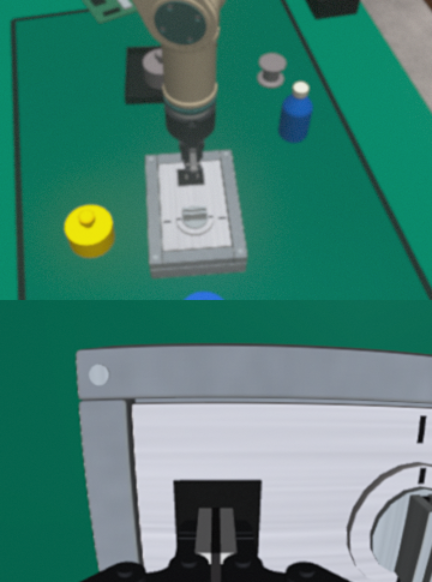

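Panel and frame are at the same height (49.9 against 50.0 mm). The fingertips press on the pad, the slot is still in line with the marks, and the lid stands upright in the tray at (155,68) with its knob top at 73 mm. Handing in.

```bash
python3 -c "
from workcell import r
print(r.close_job())"
```

```text
the job is handed in; nothing more can be done
None
```

The job is done and handed in at about 17 s, with the fingertips still holding the panel down flush.

- **Lid:** I lifted it by its knob and lowered it into the black tray until it touched down (11 N), then let go. The cameras show it upright in the tray, with its knob top at 73 mm (72 expected).
- **Fastener:** I turned it clockwise by about 66°. After I let go, the wrist camera put the slot at 172.57° and the index marks at 172.54°. I did not re-measure the slot with the panel pressed; in the last picture it still looked in line.
- **Panel:** It is held by the closed fingertips on the rubber pad at about 23 N. The side camera read panel and frame within 0.2 mm of each other, and the top camera within 0.5 mm.
- **Other objects:** The bottle and the spool look undisturbed in the last picture. The screwdriver is outside that picture; it was last seen just before the press, and the arm did not go near it.

No check failed. The gripper read 1 to 2 mm under the true width of the knob and the wing, and some arm wobble of a few millimetres between moves was corrected along the way.

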